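# Pry open the stiff-lidded stamp case with a palette knife

## Robot

A 6-joint arm with a two-finger parallel gripper is mounted at the origin on a cart in front of the work surface, level with it; the furniture and walls round the work are solid. World frame = base frame: x ahead of the robot, y to its left, z up, the work surface at z = 0. Lengths are in m, angles in rad, forces in N, time in s.
With the tool pointing down it reaches from about 0.375 to 0.975 m from the base axis. Payload 3.8 kg.
Tool frame: the origin (TCP) lies on the mounting face of the last link; the fingertips stand 173 mm ahead of it and the grasp point (between the pads) lies 155 mm ahead of it; z points along the fingers, y is the line along which they close (so a half turn about z gives the same grasp; the last joint's range is limited). The gripper opens to 85 mm and grips with 20 to 120 N. Pads are 22 mm wide; open, the fingers measure 114 mm over their backs; the gripper's body (76 mm by 85 mm) begins 54 mm behind the grasp point. The pads swing forward as they close: fully open they stand 13 mm farther back than shut.
Start: joints at [1.238, 0.264, 1.604, -0, 1.274, -0.037], TCP at [0.197, 0.646, 0.405] pointing down, gripper open.
Joint ranges: [-2.63, 2.63], [-0.94, 2.18], [0.31, 2.57], [-1.31, 4.45], [0, 2.66], [-2.55, 2.55]. Speed limits (rad/s): [2.57, 2.57, 3.14, 3.14, 3.14, 3.14].

## Interface

Orientations are given as a rotation vector (axis times angle).
In Python, from workcell import bot gives the robot as it stands.
- The arm moves only by the tool drive_tool, never from a script. Its argument "increments" is a list of rows, each an object with "delta_pos": the shift along the tool's x, y, z in mm, a list of three; "turn": the turn about the tool's z in rad; "jaw": the opening, from -1 (shut) to 1 (fully open). A call has 1 to 8 rows; each row shifts and turns the commanded pose from where the row before left it, along the tool's axes as they then stand; what a row does not reach is not made up. A row lasts 1/12 s, in which the tool goes at most 41.7 mm and 7.16 degrees, less where a joint would pass 70% of its speed; a pose out of reach is approached as far as the arm can. A call is refused whole if a number of a shift passes 41.7 or a number of a turn 0.125, either way. A call with a gripper value outside its range is refused whole. The fingers move at their own pace and stop on an object; "grip_force" is the grip in N (left out, the last holds). Time passes only in rows, so rows that do not move let the fingers close. It gives the time, the measured TCP pose, the force, the opening and the grip force at its end, in the units of the state.
- bot.read_state(): the state, without advancing time (a new reading comes with each control period).
- bot.read_camera(name): name is "scene" or "top" or "wrist"; returns a dict with "pixels" (400x640x3 uint8, red, green, blue), "fovy" (degrees; the focal length in pixels is half the picture's height over the tangent of half this angle, whatever the lens; pixels are square), "cx", "cy" (the principal point, pixels), "k1" (the pictures are not rectified: a ray, as slopes to the right and down, at radius r is drawn at 1 + k1 r^2 times it, then the intrinsics apply), "camera_from_world" (4x4, takes a point from world to camera coordinates); the wrist camera has in their place "hand_eye" (4x4, takes a point from camera to tool coordinates, whose origin is the TCP and whose axes are the flange's). Camera axes: x right, y down, z forward; pixel columns grow to the right and rows downward; lengths in m; the calibration is good to about 2 mm. A picture is of the moment at which its call begins: read the wrist's pose just before it. There is no depth.
- bot.finish_job(): hands the job in; it is judged then, once.
The state is a dict: "time": time; "q": joint angles; "joint_vel": joint speeds; "joint_torque": joint torques, N m; "tool_pos": TCP position; "tcp_rot": TCP orientation; "wrist_force": force on the tool from outside, world axes, zero at the start; "torque": the same for the moment, N m; "width": opening from 0.0 (shut) to 1.0 (fully open); "grip_force": force on a finger pad.
Only numpy, scipy, OpenCV 4.12 (cv2) and the standard library are available. Lean on these libraries where they do the work, as an engineer would, in place of code of your own. Each camera call takes 0.05 s, during which the arm holds its last target. There are 200 camera calls.

## Task

The stamp case's lid is stiff and has nothing to hold. Take the palette knife, slide its blade into the notch under the lid's front edge, lever the lid up over the brass notch edge, then push the lid on with the blade until it stands open by itself at about upright. Keep the gripper off the lid, do not shove the case along the table or disturb the other things, and finally lay the knife down on the table.

Things in the scene. Friction and masses are not known exactly. Their poses are not given: they have to be found in the camera images.
- case: wooden stamp case, 110 mm deep (x) x 140 mm wide (y), rim 85 mm high, walls 5 mm, with an 8 mm lid on top; loose, about 2.3 kg, slides if pushed with over about 10 N. Origin at the centre of its underside, x towards the back (hinge side), z up; its front, with the notch, looks roughly at the robot. Rubber stamps up to 60 mm high stand inside.
- case_notch (a point): middle of the mouth of the pry notch, on the front face (case x = -55 mm), 81.5 mm above the table. The notch is a gap 34 mm wide, 7 mm high, through the 5 mm front wall, between the brass edge below (at 78 mm) and the underside of the closed lid (at 85 mm); behind it is the hollow of the case. The lid overhangs the front face by 2 mm.
- notch_plate: the part of the front wall below the notch, with a brass top edge: the fulcrum for the blade. Origin and axes as the case's.
- case_hinge (a point): middle of the lid's hinge line, on the back of the case, 85 mm above its underside; the line runs along the case's y.
- lid (a joint): angle of the lid, rad: 0 closed, grows as its front edge rises and swings to the back, 1.57 upright, stop at 1.75. The hinge is stiff (about 0.14 N m of friction): the lid stays where it is left. To move it takes about 2 to 3 N at its front edge.
- lid_panel: the lid, a wooden panel 112 x 144 x 8 mm, about 0.1 kg, without a handle. Origin on the hinge line, z out of its upper face, x towards the hinge side; its underside is at z = 0 and its front edge at x = -112 mm.
- knife: palette knife, 200 mm, 120 g, lying on its handle, blade level. Origin at the centre of the handle's underside; x towards the blade's tip, y across, z up. Handle 95 long, 16 wide (y), 20 mm high (z), x -47.5 to 47.5; rigid steel blade 105 long, 22 wide, 3 mm thick, at mid height of the handle (10 mm above its underside), round tip.
- knife_tip (a point): tip of the blade, 152.5 mm from the knife's origin along x, at the blade's middle height.
- knife_grip (a point): place to grip the handle: 25 mm from its centre towards the blade, at mid height (10 mm); the tip is 127.5 mm ahead of it.
- stamp_l: brown wooden block stamp, 36 x 54 x 30 mm, left of the case; origin under its centre. Not to be disturbed.
- stamp_r: pale wooden block stamp, 36 x 36 x 48 mm, left of the case; origin under its centre. Not to be disturbed.
- tape: roll of paper tape, 104 mm wide, 25 mm high, lying in the tray on the right; origin under its centre. Not to be disturbed.

How it is judged:
On the way, in this order (a step that is already met when the one before it is completed fails the run):
1. the lid is levered up: it is raised by more than 0.06 rad while the knife presses on its underside and bears on the brass notch plate (value of joint lid above 0.06 rad and contact force between knife and lid_panel above 0.3 N and contact force between knife and notch_plate above 0.5 N), for 0.1 s.
2. the lid has been swung open past 1.2 rad (value of joint lid above 1.2 rad), for 0.2 s.
At the end, for the whole second after the job is handed in: the lid stands open by itself at more than 1.2 rad, the case is upright within 30 mm of where it stood, and the knife lies still on the table top (underside of its handle below 18 mm, tip below 30 mm), clear of the case (value of joint lid above 1.2 rad and velocity of joint lid below 0.05 rad/s and height (world z) of knife between -0.01 and 0.018 m and height (world z) of knife_tip between -0.01 and 0.03 m and linear speed of knife below 0.02 m/s and contact force between knife and case below 0.05 N and distance of case from where it was at the start of the episode below 0.03 m and angle between case's own z axis and vertical below 0.05 rad); the robot touches nothing.
It fails at once if the gripper or arm touches the lid (over 1 N) (contact force between any of the fingers, the arm and lid_panel above 1 N).
It fails at once if the case is shoved more than 30 mm or tipped by more than 0.2 rad (distance of case from where it was at the start of the episode above 0.03 m or angle between case's own z axis and vertical above 0.2 rad).
It fails at once if the knife is dropped from more than about 50 mm (height (world z) of knife above 0.04 m and linear speed of knife above 0.5 m/s and contact force between the fingers and knife below 0.05 N).
It fails at once if a bystander (block stamps, tape roll) is moved more than 20 mm (distance of any of stamp_l, stamp_r, tape from where it was at the start of the episode above 0.02 m).
It also fails if it takes over 59 s, if anything falls off the work surface, if the arm or the gripper's body presses on something with over 40 N, if the wrist force passes 120 N, or if a joint passes its speed limit or range.

## Working session

There is one attempt and no reset: what is moved stays moved. The work goes in short steps, Python scripts to look and compute and a tool call to move; the robot and the scene stay as the last step left them, time stands still between calls to the robot, and variables do not carry over. Pictures are saved under pics/ and viewed, at most 10 in all, crops included, and the job is handed in when it is done.

Besides the shell and the picture viewer there is one more tool, called by a JSON object that holds its "op" and its "data", one argument or row to a line. drive_tool: Moves the arm, as the interface text tells. Its arguments: {"type":"object","properties":{"increments":{"type":"array"},"grip_force":{"type":"number"}},"required":["increments"]}

```bash
ls; mkdir -p pics
python3 - <<'E'
from workcell import bot
import cv2,numpy as np
s=bot.read_state(); print({k:np.round(v,3) for k,v in s.items()})
for n in("scene","top"):
    c=bot.read_camera(n); cv2.imwrite(f"pics/{n}0.png",c["pixels"][:,:,::-1])
    print(n,{k:np.round(v,4) for k,v in c.items() if k!="pixels"})
E
```

```text
pics
{'time': np.float64(0.0), 'q': array([ 1.238,  0.265,  1.605, -0.   ,  1.274, -0.037]), 'joint_vel': array([-0.   ,  0.001, -0.   ,  0.002, -0.001,  0.   ]), 'joint_torque': array([-1.0000e-03, -5.1512e+01, -3.6731e+01, -0.0000e+00,  1.3000e-02,
       -0.0000e+00]), 'tool_pos': array([0.197, 0.645, 0.403]), 'tcp_rot': array([-0.463, -3.107,  0.004]), 'wrist_force': array([ 0.011,  0.498, -0.589]), 'torque': array([-0.032, -0.043,  0.006]), 'grip_force': np.float64(0.0), 'width': np.float64(1.002)}
scene {'fovy': np.float64(55.8176), 'cx': np.float64(319.5519), 'cy': np.float64(192.7035), 'k1': np.float64(-0.076), 'camera_from_world': array([[ 0.5968, -0.8022, -0.0162, -0.169 ],
       [-0.5757, -0.4141, -0.7051,  0.443 ],
       [ 0.5589,  0.4301, -0.709 ,  0.5149],
       [ 0.    ,  0.    ,  0.    ,  1.    ]])}
top {'fovy': np.float64(53.2406), 'cx': np.float64(317.7304), 'cy': np.float64(195.7149), 'k1': np.float64(-0.071), 'camera_from_world': array([[ 0.0155, -0.9995,  0.0289,  0.1715],
       [-0.9928, -0.0188, -0.1187,  0.5618],
       [ 0.1191, -0.0268, -0.9925,  0.8874],
       [ 0.    ,  0.    ,  0.    ,  1.    ]])}
```

View pics/scene0.png

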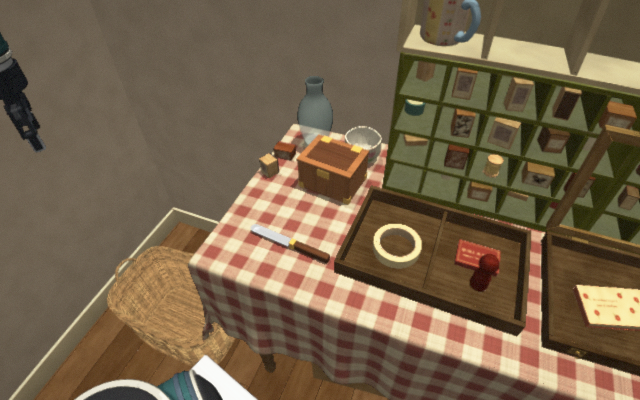

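View pics/top0.png

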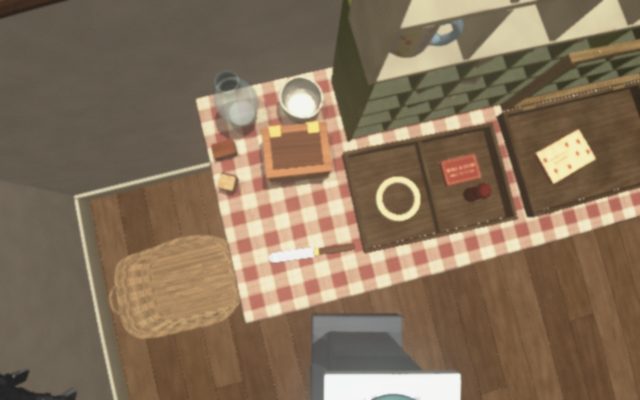

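The scene view shows the case at (333,167), the knife with its tip at about (253,229) and its handle end at (328,259), and the tray on the right. In the top view the case is at (297,150), the knife tip is at (270,258) and the handle end at (353,248). I'll enlarge the crops.

Run:
```python
import cv2,numpy as np
t=cv2.imread("pics/top0.png"); s=cv2.imread("pics/scene0.png")
a=cv2.resize(t[110:280,200:370],None,fx=3.4,fy=3.4,interpolation=cv2.INTER_CUBIC)
cv2.imwrite("pics/topc.png",a)
b=cv2.resize(s[120:270,240:390],None,fx=4,fy=4,interpolation=cv2.INTER_CUBIC)
cv2.imwrite("pics/scenec.png",b)
```

```text
(no output)
```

View pics/topc.png

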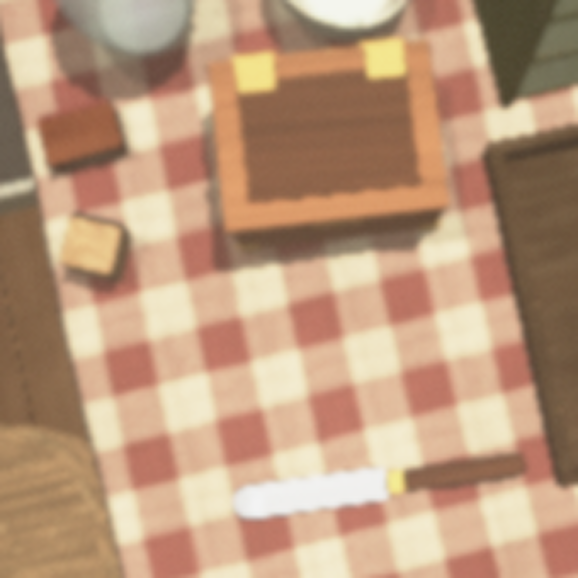

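View pics/scenec.png

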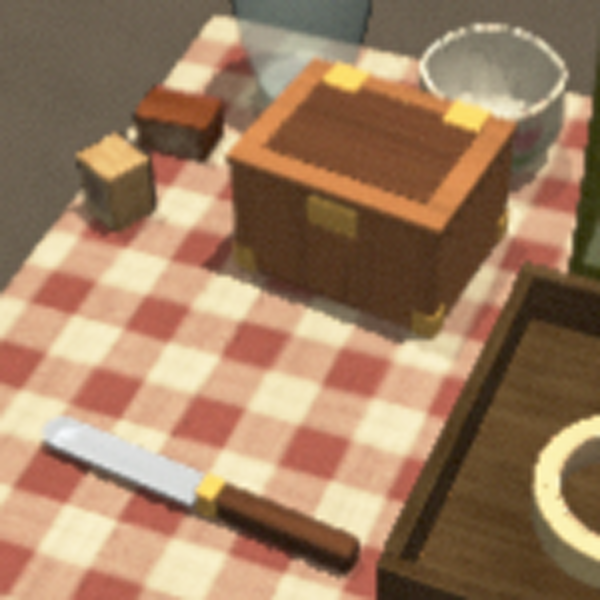

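The crops give me the lid's top corners in the top crop: (228,232), (446,206), (210,62) and (428,40). The knife runs from its tip at (236,503) to the handle end at (522,464). The same features are clear in the scene crop.

```bash
cat > h.py <<'E'
import numpy as np,cv2
from scipy.spatial.transform import Rotation as R
def KD(c):
    f=200/np.tan(np.radians(c["fovy"])/2)
    return np.array([[f,0,c["cx"]],[0,f,c["cy"]],[0,0,1.]]),np.array([c["k1"],0,0,0.])
def cfw(c,s=None):
    if "camera_from_world" in c: return np.array(c["camera_from_world"])
    T=np.eye(4);T[:3,:3]=R.from_rotvec(s["tcp_rot"]).as_matrix();T[:3,3]=s["tool_pos"]
    return np.linalg.inv(T@np.array(c["hand_eye"]))
def onz(c,px,z,s=None):
    K,D=KD(c);M=np.linalg.inv(cfw(c,s))
    n=cv2.undistortPoints(np.array(px,float).reshape(-1,1,2),K,D)[:,0]
    d=np.c_[n,np.ones(len(n))]@M[:3,:3].T
    o=M[:3,3];z=np.broadcast_to(z,len(n))
    return o+d*((z-o[2])/d[:,2])[:,None]
def proj(c,P,s=None):
    K,D=KD(c);M=cfw(c,s)
    return cv2.projectPoints(np.array(P,float).reshape(-1,1,3),cv2.Rodrigues(M[:3,:3])[0],M[:3,3],K,D)[0][:,0]
E
python3 - <<'E'
from workcell import bot
from h import *
np.set_printoptions(precision=4,suppress=True)
z=[.093]*4+[.010,.012,.02]
for n,px,k,o in(("top",[(228,232),(446,206),(210,62),(428,40),(236,503),(389,482),(522,464)],3.4,(200,110)),
 ("scene",[(230,158),(442,226),(318,62),(515,125),(45,432),(200,490),(352,553)],4,(240,120))):
    c=bot.read_camera(n);p=(np.array(px)+.5)/k-.5+o
    P=onz(c,p,z);print(n);print(P)
    print("lid w",np.linalg.norm(P[0]-P[1]),np.linalg.norm(P[2]-P[3]),"d",np.linalg.norm(P[0]-P[2]),np.linalg.norm(P[1]-P[3]),"knife",np.linalg.norm((P[4]-P[6])[:2]))
    xa=(P[2]+P[3]-P[0]-P[1])/2;print("yaw case",np.arctan2(xa[1],xa[0]),np.arctan2(*(-(P[0]-P[1])[:2]*[1,-1])) ,"ctr",P[:4].mean(0),"front",(P[0]+P[1])/2)
    k=P[4]-P[6];print("knife yaw",np.arctan2(k[1],k[0]),"grip",P[4,:2]-.1275*k[:2]/np.linalg.norm(k[:2]))
E
```

```text
top
[[0.5879 0.2932 0.093 ]
 [0.6074 0.1553 0.093 ]
 [0.6985 0.3084 0.093 ]
 [0.7163 0.1682 0.093 ]
 [0.4153 0.2908 0.01  ]
 [0.4312 0.1871 0.012 ]
 [0.4447 0.0973 0.02  ]]
lid w 0.13924678447366454 0.1413205048395128 d 0.11160979244214887 0.10967392776332462 knife 0.19568871171356347
yaw case 0.12712256983792045 0.14064799730303532 ctr [0.6525 0.2313 0.093 ] front [0.5977 0.2243 0.093 ]
knife yaw 1.7218360495852076 grip [0.4344 0.1648]
scene
[[0.5861 0.2903 0.093 ]
 [0.6098 0.1546 0.093 ]
 [0.6932 0.3046 0.093 ]
 [0.7117 0.1685 0.093 ]
 [0.4098 0.29   0.01  ]
 [0.4292 0.1904 0.012 ]
 [0.4399 0.0952 0.02  ]]
lid w 0.13776043189837875 0.13736206310355306 d 0.10803651259585151 0.1028980979337832 knife 0.19713511414516638
yaw case 0.13358041337681634 0.17218641449036612 ctr [0.6502 0.2295 0.093 ] front [0.5979 0.2225 0.093 ]
knife yaw 1.7240512637575294 grip [0.4293 0.164 ]
```

{"op": "drive_tool", "data": {
  "increments": [
    {"delta_pos": [0, 0, 0], "turn": 0.125, "jaw": 1},
    {"delta_pos": [0, 0, 0], "turn": 0.125, "jaw": 1},
    {"delta_pos": [0, 0, 0], "turn": 0.125, "jaw": 1},
    {"delta_pos": [0, 0, 0], "turn": 0.125, "jaw": 1},
    {"delta_pos": [0, 0, 0], "turn": 0.125, "jaw": 1},
    {"delta_pos": [0, 0, 0], "turn": 0.125, "jaw": 1},
    {"delta_pos": [0, 0, 0], "turn": 0.125, "jaw": 1},
    {"delta_pos": [0, 0, 0], "turn": 0.125, "jaw": 1}
  ]
}}

```text
time: 0.87
tool_pos: [0.1967, 0.6456, 0.4043]
tcp_rot: [1.904, 2.499, -0.001]
wrist_force: [-0.1, -0.2, -0.4]
width: 0.998
grip_force: 0.0
```

{"op": "drive_tool", "data": {
  "increments": [
    {"delta_pos": [0, 0, 0], "turn": 0.124, "jaw": 1},
    {"delta_pos": [-36.5, 11.4, 9], "turn": 0, "jaw": 1},
    {"delta_pos": [-36.5, 11.4, 9], "turn": 0, "jaw": 1},
    {"delta_pos": [-36.5, 11.4, 9], "turn": 0, "jaw": 1},
    {"delta_pos": [-36.5, 11.4, 9], "turn": 0, "jaw": 1},
    {"delta_pos": [-36.5, 11.4, 9], "turn": 0, "jaw": 1},
    {"delta_pos": [-36.5, 11.4, 9], "turn": 0, "jaw": 1},
    {"delta_pos": [-36.5, 11.4, 9], "turn": 0, "jaw": 1}
  ]
}}

```text
time: 1.53
tool_pos: [0.3144, 0.4033, 0.3412]
tcp_rot: [2.047, 2.383, 0.0]
wrist_force: [1.1, 1.0, 0.0]
width: 1.002
grip_force: 0.0
```

{"op": "drive_tool", "data": {
  "increments": [
    {"delta_pos": [-36.5, 11.4, 9], "turn": 0, "jaw": 1},
    {"delta_pos": [-36.5, 11.4, 9], "turn": 0, "jaw": 1},
    {"delta_pos": [-36.5, 11.4, 9], "turn": 0, "jaw": 1},
    {"delta_pos": [-36.5, 11.4, 9], "turn": 0, "jaw": 1},
    {"delta_pos": [-36.5, 11.4, 9], "turn": 0, "jaw": 1},
    {"delta_pos": [-36.5, 11.4, 9], "turn": 0, "jaw": 1},
    {"delta_pos": [-36.5, 11.4, 9], "turn": 0, "jaw": 1},
    {"delta_pos": [0, 0, 0], "turn": 0, "jaw": 1}
  ]
}}

```text
time: 2.2
tool_pos: [0.4327, 0.1595, 0.2771]
tcp_rot: [2.053, 2.376, -0.005]
wrist_force: [0.2, 0.2, -0.4]
width: 0.999
grip_force: 0.0
```

Run:
```python
from workcell import bot
from h import *
np.set_printoptions(precision=4,suppress=True)
s=bot.read_state();c=bot.read_camera("wrist");cv2.imwrite("pics/w1.png",c["pixels"][:,:,::-1])
M=R.from_rotvec(s["tcp_rot"]).as_matrix();print(s["time"],s["tool_pos"],M,s["q"])
print(np.linalg.inv(cfw(c,s)))
print(proj(c,[(.4125,.2905,.01),(.442,.096,.02),(.432,.1645,.02)],s))
```

```text
2.2 [0.4327 0.1595 0.2771] [[-0.1451  0.9894 -0.0012]
 [ 0.9894  0.1451 -0.0031]
 [-0.0029 -0.0017 -1.    ]] [ 0.3002 -0.0224  2.1749 -0.0031  0.9912  0.1562]
[[ 0.9893  0.1401  0.0408  0.422 ]
 [ 0.1459 -0.9472 -0.2855  0.2317]
 [-0.0014  0.2884 -0.9575  0.2467]
 [ 0.      0.      0.      1.    ]]
[[316.7865  11.655 ]
 [317.9212 285.5275]
 [318.092  201.7612]]
```

View pics/w1.png

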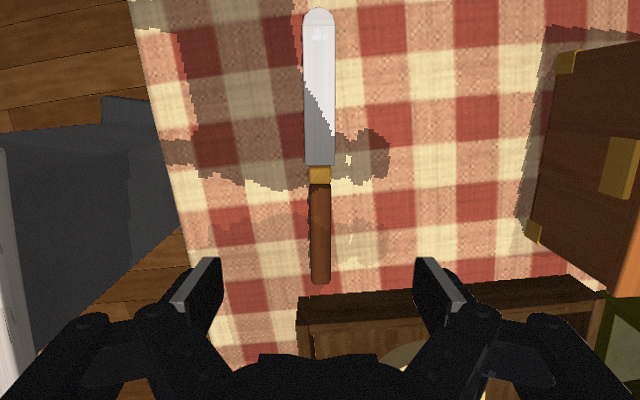

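The wrist view shows the knife in line with the tool, tip at (318,8) and handle end at (320,284). It is about 7 mm forward of the tool. Next: descend and grip.

{"op": "drive_tool", "data": {
  "increments": [
    {"delta_pos": [3.5, 0, 25], "turn": 0, "jaw": 1},
    {"delta_pos": [3.5, 0, 25], "turn": 0, "jaw": 0.2},
    {"delta_pos": [0, 0, 25], "turn": 0, "jaw": 0},
    {"delta_pos": [0, 0, 15], "turn": 0, "jaw": 0},
    {"delta_pos": [0, 0, 10], "turn": 0, "jaw": 0},
    {"delta_pos": [0, 0, 0], "turn": 0, "jaw": 0},
    {"delta_pos": [0, 0, 0], "turn": 0, "jaw": -0.4},
    {"delta_pos": [0, 0, 0], "turn": 0, "jaw": -0.5}
  ],
  "grip_force": 40
}}

```text
time: 2.92
tool_pos: [0.431, 0.1721, 0.1798]
tcp_rot: [2.046, 2.383, 0.003]
wrist_force: [0.6, 0.2, 0.2]
width: 0.252
grip_force: 0.0
```

{"op": "drive_tool", "data": {
  "increments": [
    {"delta_pos": [-2, 0, 2], "turn": 0, "jaw": -0.5},
    {"delta_pos": [0, 0, 0], "turn": 0, "jaw": -1},
    {"delta_pos": [0, 0, 0], "turn": 0, "jaw": -1},
    {"delta_pos": [0, 0, 0], "turn": 0, "jaw": -1},
    {"delta_pos": [0, 0, 0], "turn": 0, "jaw": -1},
    {"delta_pos": [0, 0, 0], "turn": 0, "jaw": -1}
  ],
  "grip_force": 60
}}

```text
time: 3.42
tool_pos: [0.4317, 0.1697, 0.178]
tcp_rot: [2.047, 2.381, 0.004]
wrist_force: [0.2, -0.8, 6.5]
width: 0.167
grip_force: 61.0
```

{"op": "drive_tool", "data": {
  "increments": [
    {"delta_pos": [0, 0, -10], "turn": 0, "jaw": -1},
    {"delta_pos": [0, 0, -30], "turn": 0, "jaw": -1},
    {"delta_pos": [0, 0, -31.5], "turn": 0.08, "jaw": -1},
    {"delta_pos": [0, 0, 0], "turn": 0.125, "jaw": -1},
    {"delta_pos": [0, 0, 0], "turn": 0.125, "jaw": -1},
    {"delta_pos": [0, 0, 0], "turn": 0.125, "jaw": -1},
    {"delta_pos": [0, 0, 0], "turn": 0.125, "jaw": -1},
    {"delta_pos": [0, 0, 0], "turn": 0.125, "jaw": -1}
  ]
}}

```text
time: 4.08
tool_pos: [0.4302, 0.1692, 0.2485]
tcp_rot: [-2.749, -1.52, 0.001]
wrist_force: [0.4, -0.5, -1.1]
width: 0.169
grip_force: 60.2
```

{"op": "drive_tool", "data": {
  "increments": [
    {"delta_pos": [0, 0, 0], "turn": 0.125, "jaw": -1},
    {"delta_pos": [0, 0, 0], "turn": 0.125, "jaw": -1},
    {"delta_pos": [0, 0, 0], "turn": 0.125, "jaw": -1},
    {"delta_pos": [0, 0, 0], "turn": 0.125, "jaw": -1},
    {"delta_pos": [0, 0, 0], "turn": 0.125, "jaw": -1},
    {"delta_pos": [0, 0, 0], "turn": 0.125, "jaw": -1},
    {"delta_pos": [0, 0, 0], "turn": 0.125, "jaw": -1},
    {"delta_pos": [0, -27, 0], "turn": 0, "jaw": -1}
  ]
}}

```text
time: 4.75
tool_pos: [0.4266, 0.1938, 0.2481]
tcp_rot: [3.132, 0.209, -0.002]
wrist_force: [-0.3, 0.1, -1.4]
width: 0.172
grip_force: 60.2
```

{"op": "drive_tool", "data": {
  "increments": [
    {"delta_pos": [5, 0, 0], "turn": 0, "jaw": -1},
    {"delta_pos": [5, 0, 0], "turn": 0, "jaw": -1},
    {"delta_pos": [0, 0, 0], "turn": 0, "jaw": -1},
    {"delta_pos": [0, 0, 0], "turn": 0, "jaw": -1}
  ]
}}

```text
time: 5.08
tool_pos: [0.437, 0.1972, 0.2483]
tcp_rot: [3.133, 0.223, -0.0]
wrist_force: [0.3, 0.3, -0.4]
width: 0.17
grip_force: 60.2
```

Run:
```python
from workcell import bot
from h import *
np.set_printoptions(precision=4,suppress=True)
s=bot.read_state();c=bot.read_camera("wrist");cv2.imwrite("pics/w2.png",c["pixels"][:,:,::-1])
v=s["tcp_rot"];print(s["time"],s["tool_pos"],v,2*np.arctan2(v[1],v[0]),s["q"],s["torque"],s["wrist_force"])
t=bot.read_camera("top");cv2.imwrite("pics/t2.png",t["pixels"][:,:,::-1])
d=np.array([np.cos(.14),np.sin(.14)]);n=np.array([-d[1],d[0]]);f=np.array([.597,.2235])
print(proj(c,[(*(f+a*n),z) for z in(.093,.085,.0815) for a in(-.072,-.017,0,.017,.072)],s))
```

```text
5.0833 [0.437  0.1972 0.2483] [ 3.1333  0.2225 -0.0003] 0.141803972120511 [ 0.3721  0.0517  2.1619 -0.0003  0.9283  1.8013] [-0.0542 -0.0216 -0.0619] [ 0.2995  0.2612 -0.402 ]
[[ 524.9582 -162.4328]
 [ 361.368  -175.6637]
 [ 308.5239 -176.3935]
 [ 255.7673 -175.5242]
 [  93.7399 -161.6703]
 [ 512.7466 -147.452 ]
 [ 358.5385 -158.1995]
 [ 309.0638 -158.8129]
 [ 259.6552 -158.1379]
 [ 106.6273 -147.0618]
 [ 507.7535 -141.2745]
 [ 357.3998 -151.1407]
 [ 309.2811 -151.7122]
 [ 261.2213 -151.105 ]
 [ 111.9168 -141.008 ]]
```

View pics/w2.png

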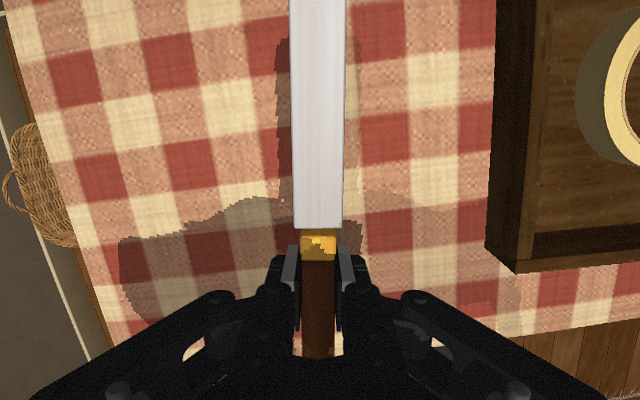

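The wrist view shows the blade gripped straight (columns 291–344), with the tip outside the frame. I'll check the tip against the notch with the fixed cameras.

Run:
```python
from workcell import bot
from h import *
np.set_printoptions(precision=2,suppress=True)
s=bot.read_state()
c=bot.read_camera("scene");cv2.imwrite("pics/s2.png",c["pixels"][:,:,::-1])
t=cv2.imread("pics/t2.png");z=lambda i,x,y:cv2.resize(i[y:y+100,x:x+80],None,fx=5,fy=5,interpolation=cv2.INTER_CUBIC)
cv2.imwrite("pics/both.png",np.hstack([z(t,260,140),z(cv2.imread("pics/s2.png"),290,140)]))
T=bot.read_camera("top")
d=np.array([np.cos(.141),np.sin(.141)]);n=np.array([-d[1],d[0]]);f=np.array([.5985,.2238]);g=s["tool_pos"][:2]
P=[(*(g+.1275*d),.0815),(*(g+.03*d),.0815),(*f,.0815),(*(f+.017*n),.078),(*(f-.017*n),.078),(*(f-.002*d),.093)]
print((proj(T,P)-[260,140]+.5)*5-.5);print((proj(c,P)-[290,140]+.5)*5+[399.5,-.5])
```

```text
[[216.44 256.02]
 [243.91 479.34]
 [197.88 174.85]
 [159.51 180.82]
 [236.48 171.61]
 [197.98 174.82]]
[[534.81 205.4 ]
 [424.33 344.64]
 [565.37 155.64]
 [533.91 150.09]
 [597.41 172.42]
 [563.08 139.76]]
```

View pics/both.png

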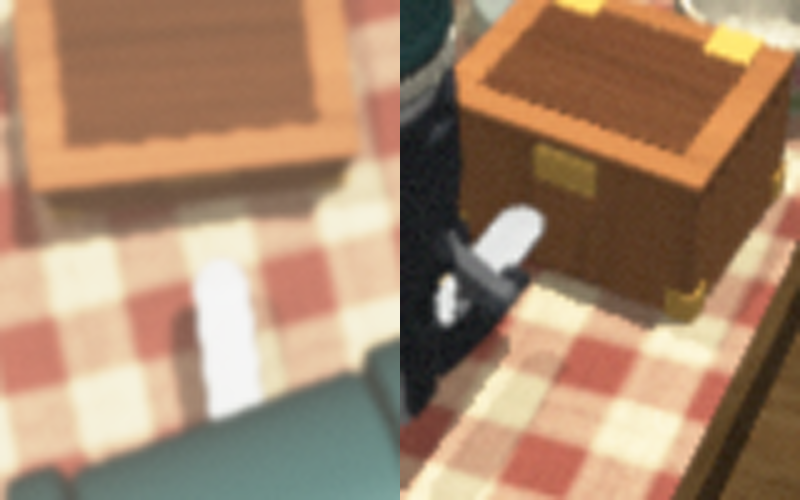

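Measured, the tip sits about 36 mm short of the front face and about 5.5 mm to the right of the notch middle. I'll shift left and approach gently.

{"op": "drive_tool", "data": {
  "increments": [
    {"delta_pos": [10, -5.5, -0.7], "turn": 0, "jaw": -1},
    {"delta_pos": [10, 0, 0], "turn": 0, "jaw": -1},
    {"delta_pos": [8, 0, 0], "turn": 0, "jaw": -1},
    {"delta_pos": [3, 0, 0], "turn": 0, "jaw": -1},
    {"delta_pos": [0, 0, 0], "turn": 0, "jaw": -1},
    {"delta_pos": [0, 0, 0], "turn": 0, "jaw": -1}
  ]
}}

```text
time: 5.78
tool_pos: [0.467, 0.2074, 0.2487]
tcp_rot: [3.134, 0.222, -0.001]
wrist_force: [-0.1, 0.4, -1.2]
width: 0.167
grip_force: 60.2
```

Run:
```python
from workcell import bot
from h import *
np.set_printoptions(precision=4,suppress=True)
Z=[]
for i in range(6):
    s=bot.read_state();Z.append(s["tool_pos"]);c=bot.read_camera("scene" if i%2 else "top");cv2.imwrite(f"pics/{'ts'[i%2]}3.png",c["pixels"][:,:,::-1])
print(np.mean(Z,0),np.std(Z,0))
z=lambda i,x,y:cv2.resize(i[y:y+50,x:x+40],None,fx=10,fy=10,interpolation=cv2.INTER_CUBIC)
cv2.imwrite("pics/both3.png",np.hstack([z(cv2.imread("pics/t3.png"),280,150),z(cv2.imread("pics/s3.png"),305,150)]))
```

```text
[0.4665 0.2073 0.2486] [0.0002 0.     0.0001]
```

View pics/both3.png

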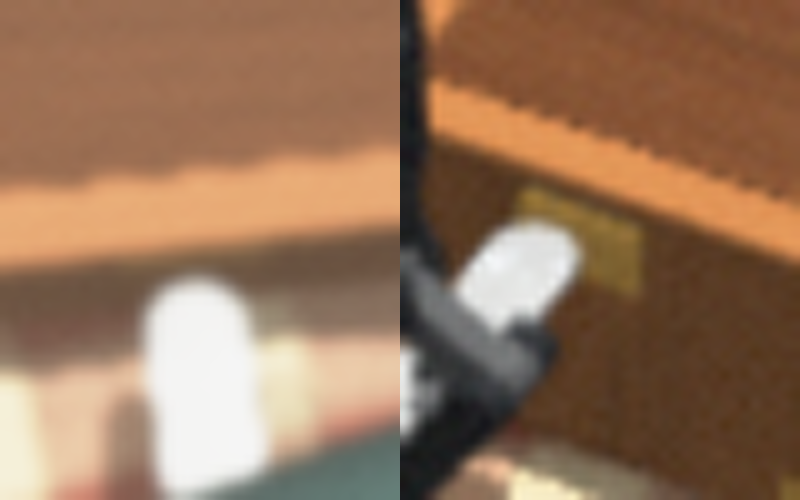

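The top crop shows the tip at (195,275), centred on the notch and about 6 mm short of the face. In the scene crop the tip at (567,231) looks a little low against the brass edge, whose middle is (585,205). I'll measure the blade's pitch in the grip with the wrist camera.

Run:
```python
from workcell import bot
from h import *
np.set_printoptions(precision=4,suppress=True)
s=bot.read_state();c=bot.read_camera("wrist");im=c["pixels"].astype(float)
cv2.imwrite("pics/w3.png",c["pixels"][:,:,::-1])
K,D=KD(c);H=np.array(c["hand_eye"])
sat=im.max(2)-im.min(2)+0*im[...,0]
L=[];Rr=[];rows=range(10,215,5)
g=cv2.GaussianBlur(sat,(1,5),0)
for r in rows:
    m=g[r]<22
    i=318
    while m[i]: i-=1
    j=318
    while m[j]: j+=1
    L.append((i+.5,r));Rr.append((j-.5,r))
u=lambda p:cv2.undistortPoints(np.array(p,float).reshape(-1,1,2),K,D)[:,0]
l,rr=u(L),u(Rr);print(np.array(L)[::8,0],np.array(Rr)[::8,0])
# fit edges as lines x=a+b*v robustly
def fit(p):
    k=np.ones(len(p),bool)
    for _ in range(4):
        q=np.polyfit(p[k,1],p[k,0],1);e=abs(np.polyval(q,p[:,1])-p[:,0]);k=e<2*np.median(e)+1e-4
    return q,k.sum()
ql,nl=fit(l);qr,nr=fit(rr);print(nl,nr)
P=[]
for v in np.linspace(l[0,1],l[-1,1],2):
    w=np.polyval(qr,v)-np.polyval(ql,v);z=.022/w
    m=(np.polyval(qr,v)+np.polyval(ql,v))/2
    P.append((H@[m*z,v*z,z,1])[:3])
P=np.array(P);d=P[0]-P[1];print(P*1000,"pitch down (tool z per x)",d[2]/d[0],"yaw",d[1]/d[0])
print("tip tool z at x=.1275:",P[1,2]+d[2]/d[0]*(.1275-P[1,0]))
```

```text
[287.5 288.5 289.5 290.5 291.5 292.5] [346.5 344.5 344.5 343.5 342.5 341.5]
41 37
[[108.2017  -0.8169 167.5315]
 [ 28.0043  -0.4919 167.7774]] pitch down (tool z per x) -0.0030663223516115743 yaw -0.004052943502239467
tip tool z at x=.1275: 0.1674722814484438
```

{"op": "drive_tool", "data": {
  "increments": [
    {"delta_pos": [0, 0, -1], "turn": 0, "jaw": -1},
    {"delta_pos": [3, 0, 0], "turn": 0, "jaw": -1},
    {"delta_pos": [3, 0, 0], "turn": 0, "jaw": -1},
    {"delta_pos": [0, 0, 0], "turn": 0, "jaw": -1},
    {"delta_pos": [0, 0, 0], "turn": 0, "jaw": -1}
  ]
}}

```text
time: 6.55
tool_pos: [0.4729, 0.2083, 0.25]
tcp_rot: [-3.134, -0.222, -0.0]
wrist_force: [0.5, -0.0, -2.2]
width: 0.17
grip_force: 60.2
```

{"op": "drive_tool", "data": {
  "increments": [
    {"delta_pos": [2, 0, 0], "turn": 0, "jaw": -1},
    {"delta_pos": [0, 0, 0], "turn": 0, "jaw": -1}
  ]
}}

```text
time: 6.72
tool_pos: [0.4748, 0.2086, 0.2499]
tcp_rot: [-3.134, -0.223, -0.0]
wrist_force: [-0.0, -0.1, -1.1]
width: 0.166
grip_force: 60.2
```

{"op": "drive_tool", "data": {
  "increments": [
    {"delta_pos": [2, 0, 0], "turn": 0, "jaw": -1},
    {"delta_pos": [0, 0, 0], "turn": 0, "jaw": -1}
  ]
}}

```text
time: 6.88
tool_pos: [0.4768, 0.2089, 0.2499]
tcp_rot: [-3.134, -0.223, -0.0]
wrist_force: [-0.3, -0.6, -1.7]
width: 0.167
grip_force: 60.2
```

{"op": "drive_tool", "data": {
  "increments": [
    {"delta_pos": [2, 0, 0], "turn": 0, "jaw": -1},
    {"delta_pos": [0, 0, 0], "turn": 0, "jaw": -1}
  ]
}}

```text
time: 7.05
tool_pos: [0.4788, 0.2092, 0.2499]
tcp_rot: [-3.134, -0.222, -0.001]
wrist_force: [-0.2, 0.0, -0.1]
width: 0.168
grip_force: 60.2
```

{"op": "drive_tool", "data": {
  "increments": [
    {"delta_pos": [2, 0, 0], "turn": 0, "jaw": -1},
    {"delta_pos": [0, 0, 0], "turn": 0, "jaw": -1}
  ]
}}

```text
time: 7.22
tool_pos: [0.4808, 0.2095, 0.25]
tcp_rot: [-3.134, -0.222, -0.001]
wrist_force: [0.2, -0.0, -0.7]
width: 0.173
grip_force: 60.2
```

{"op": "drive_tool", "data": {
  "increments": [
    {"delta_pos": [2, 0, 0], "turn": 0, "jaw": -1},
    {"delta_pos": [0, 0, 0], "turn": 0, "jaw": -1}
  ]
}}

```text
time: 7.38
tool_pos: [0.4828, 0.2097, 0.25]
tcp_rot: [-3.134, -0.222, -0.001]
wrist_force: [-0.8, 0.5, -0.3]
width: 0.166
grip_force: 60.2
```

{"op": "drive_tool", "data": {
  "increments": [
    {"delta_pos": [2, 0, 0], "turn": 0, "jaw": -1},
    {"delta_pos": [0, 0, 0], "turn": 0, "jaw": -1}
  ]
}}

```text
time: 7.55
tool_pos: [0.4848, 0.21, 0.25]
tcp_rot: [-3.134, -0.223, -0.001]
wrist_force: [0.5, 0.0, -0.5]
width: 0.172
grip_force: 60.2
```

No contact force with the tip about 10 mm past the face, so the blade is in. I'll go on to about 38 mm depth.

{"op": "drive_tool", "data": {
  "increments": [
    {"delta_pos": [3, 0, 0], "turn": 0, "jaw": -1},
    {"delta_pos": [3, 0, 0], "turn": 0, "jaw": -1},
    {"delta_pos": [3, 0, 0], "turn": 0, "jaw": -1},
    {"delta_pos": [0, 0, 0], "turn": 0, "jaw": -1}
  ]
}}

```text
time: 7.88
tool_pos: [0.4941, 0.2114, 0.2501]
tcp_rot: [-3.134, -0.222, -0.001]
wrist_force: [-0.2, 0.2, -0.4]
width: 0.169
grip_force: 60.2
```

{"op": "drive_tool", "data": {
  "increments": [
    {"delta_pos": [4, 0, 0], "turn": 0, "jaw": -1},
    {"delta_pos": [4, 0, 0], "turn": 0, "jaw": -1},
    {"delta_pos": [4, 0, 0], "turn": 0, "jaw": -1},
    {"delta_pos": [4, 0, 0], "turn": 0, "jaw": -1},
    {"delta_pos": [2, 0, 0], "turn": 0, "jaw": -1},
    {"delta_pos": [0, 0, 0], "turn": 0, "jaw": -1}
  ]
}}

```text
time: 8.38
tool_pos: [0.5119, 0.2139, 0.25]
tcp_rot: [-3.134, -0.222, -0.001]
wrist_force: [-0.7, 0.0, -0.9]
width: 0.164
grip_force: 60.2
```

{"op": "drive_tool", "data": {
  "increments": [
    {"delta_pos": [0, 0, 0], "turn": 0, "jaw": -1},
    {"delta_pos": [0, 0, 2], "turn": 0, "jaw": -1},
    {"delta_pos": [0, 0, 2], "turn": 0, "jaw": -1},
    {"delta_pos": [0, 0, 2], "turn": 0, "jaw": -1},
    {"delta_pos": [0, 0, 2], "turn": 0, "jaw": -1},
    {"delta_pos": [0, 0, 0], "turn": 0, "jaw": -1}
  ],
  "grip_force": 20
}}

```text
time: 8.88
tool_pos: [0.5113, 0.2139, 0.2422]
tcp_rot: [-3.133, -0.223, -0.001]
wrist_force: [-1.7, -0.1, 4.4]
width: 0.17
grip_force: 61.1
```

{"op": "drive_tool", "data": {
  "increments": [
    {"delta_pos": [0, 0, 2], "turn": 0, "jaw": -1},
    {"delta_pos": [0, 0, 2], "turn": 0, "jaw": -1},
    {"delta_pos": [0, 0, 2], "turn": 0, "jaw": -1},
    {"delta_pos": [0, 0, 0], "turn": 0, "jaw": -1}
  ]
}}

```text
time: 9.22
tool_pos: [0.5116, 0.214, 0.2362]
tcp_rot: [-3.133, -0.223, -0.002]
wrist_force: [-2.4, 0.1, 5.5]
width: 0.168
grip_force: 61.6
```

{"op": "drive_tool", "data": {
  "increments": [
    {"delta_pos": [0, 0, 2], "turn": 0, "jaw": -1},
    {"delta_pos": [0, 0, 2], "turn": 0, "jaw": -1},
    {"delta_pos": [0, 0, 2], "turn": 0, "jaw": -1},
    {"delta_pos": [0, 0, 2], "turn": 0, "jaw": -1},
    {"delta_pos": [0, 0, 2], "turn": 0, "jaw": -1},
    {"delta_pos": [0, 0, 2], "turn": 0, "jaw": -1},
    {"delta_pos": [0, 0, 2], "turn": 0, "jaw": -1},
    {"delta_pos": [0, 0, 0], "turn": 0, "jaw": -1}
  ]
}}

```text
time: 9.88
tool_pos: [0.5117, 0.2141, 0.2223]
tcp_rot: [-3.133, -0.223, -0.003]
wrist_force: [-2.0, -0.0, 6.1]
width: 0.171
grip_force: 62.2
```

Run:
```python
from workcell import bot
from h import *
c=bot.read_camera("scene")["pixels"][:,:,::-1];t=bot.read_camera("top")["pixels"][:,:,::-1]
z=lambda i,x,y:cv2.resize(i[y:y+100,x:x+80],None,fx=5,fy=5,interpolation=cv2.INTER_CUBIC)
cv2.imwrite("pics/both4.png",np.hstack([z(t,260,110),z(c,290,115)]))
```

```text
(no output)
```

View pics/both4.png

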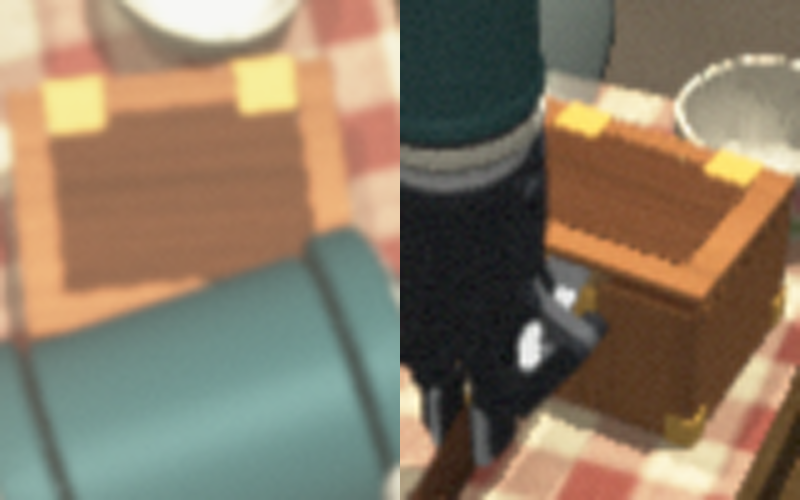

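The lid has risen: its front right corner is at (703,297), about 2.4 px higher than before, or roughly 0.08 rad. The knife handle is tilted down. I'll press a little more, hold, grip firmly and lift.

{"op": "drive_tool", "data": {
  "increments": [
    {"delta_pos": [0, 0, 2], "turn": 0, "jaw": -1},
    {"delta_pos": [0, 0, 2], "turn": 0, "jaw": -1},
    {"delta_pos": [0, 0, 0], "turn": 0, "jaw": -1},
    {"delta_pos": [0, 0, 0], "turn": 0, "jaw": -1},
    {"delta_pos": [0, 0, 0], "turn": 0, "jaw": -1}
  ]
}}

```text
time: 10.4
tool_pos: [0.5119, 0.2141, 0.2187]
tcp_rot: [-3.133, -0.223, -0.004]
wrist_force: [-0.6, -0.5, 5.3]
width: 0.165
grip_force: 62.3
```

{"op": "drive_tool", "data": {
  "increments": [
    {"delta_pos": [0, 0, 0], "turn": 0, "jaw": -1},
    {"delta_pos": [0, 0, 0], "turn": 0, "jaw": -1},
    {"delta_pos": [0, 0, -3], "turn": 0, "jaw": -1},
    {"delta_pos": [0, 0, -4], "turn": 0, "jaw": -1},
    {"delta_pos": [0, 0, -4], "turn": 0, "jaw": -1},
    {"delta_pos": [0, 0, -4], "turn": 0, "jaw": -1}
  ],
  "grip_force": 120
}}

```text
time: 10.9
tool_pos: [0.5105, 0.2134, 0.2319]
tcp_rot: [3.133, 0.222, -0.004]
wrist_force: [2.0, 0.6, -3.7]
width: 0.147
grip_force: 118.8
```

{"op": "drive_tool", "data": {
  "increments": [
    {"delta_pos": [0, 0, -4], "turn": 0, "jaw": -1},
    {"delta_pos": [0, 0, -4], "turn": 0, "jaw": -1},
    {"delta_pos": [0, 0, -4], "turn": 0, "jaw": -1},
    {"delta_pos": [0, 0, -4], "turn": 0, "jaw": -1},
    {"delta_pos": [0, 0, 0], "turn": 0, "jaw": -1}
  ]
}}

```text
time: 11.32
tool_pos: [0.5114, 0.2138, 0.2499]
tcp_rot: [-3.133, -0.222, -0.001]
wrist_force: [-0.4, -0.4, -2.2]
width: 0.153
grip_force: 118.9
```

Run:
```python
from workcell import bot
from h import *
c=bot.read_camera("scene")["pixels"][:,:,::-1];t=bot.read_camera("top")["pixels"][:,:,::-1]
z=lambda i,x,y:cv2.resize(i[y:y+100,x:x+80],None,fx=5,fy=5,interpolation=cv2.INTER_CUBIC)
cv2.imwrite("pics/both5.png",np.hstack([z(t,260,110),z(c,300,115)]))
```

```text
(no output)
```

View pics/both5.png

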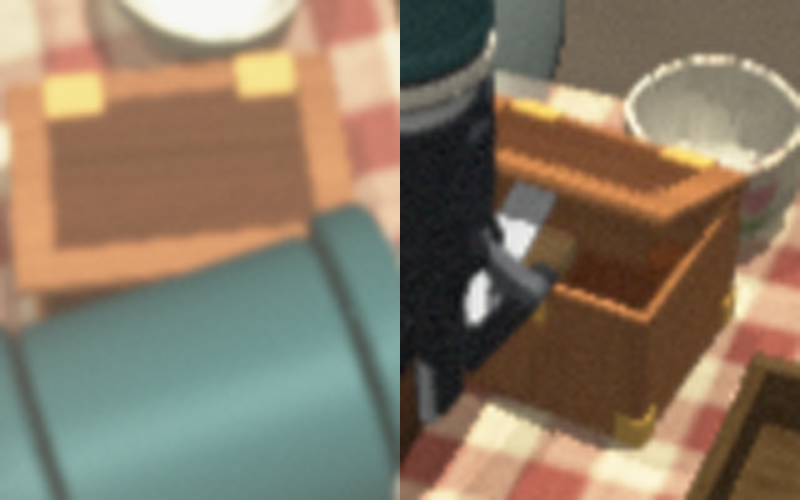

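The lid is now open at about 0.45 rad, with the blade under it and the gripper well clear. I'll continue along the arc.

{"op": "drive_tool", "data": {
  "increments": [
    {"delta_pos": [1, 0, -4], "turn": 0, "jaw": -1},
    {"delta_pos": [2, 0, -4], "turn": 0, "jaw": -1},
    {"delta_pos": [3, 0, -4], "turn": 0, "jaw": -1},
    {"delta_pos": [3, 0, -4], "turn": 0, "jaw": -1},
    {"delta_pos": [3, 0, -4], "turn": 0, "jaw": -1},
    {"delta_pos": [4, 0, -4], "turn": 0, "jaw": -1},
    {"delta_pos": [4, 0, -3], "turn": 0, "jaw": -1},
    {"delta_pos": [0, 0, 0], "turn": 0, "jaw": -1}
  ]
}}

```text
time: 12.08
tool_pos: [0.5324, 0.2169, 0.2773]
tcp_rot: [-3.133, -0.222, -0.005]
wrist_force: [-0.3, 0.9, -1.8]
width: 0.15
grip_force: 119.2
```

{"op": "drive_tool", "data": {
  "increments": [
    {"delta_pos": [4, 0, -3], "turn": 0, "jaw": -1},
    {"delta_pos": [4, 0, -3], "turn": 0, "jaw": -1},
    {"delta_pos": [4, 0, -3], "turn": 0, "jaw": -1},
    {"delta_pos": [4, 0, -2], "turn": 0, "jaw": -1},
    {"delta_pos": [4, 0, -2], "turn": 0, "jaw": -1},
    {"delta_pos": [4, 0, -2], "turn": 0, "jaw": -1},
    {"delta_pos": [0, 0, 0], "turn": 0, "jaw": -1}
  ]
}}

```text
time: 12.67
tool_pos: [0.5559, 0.2202, 0.2915]
tcp_rot: [-3.133, -0.222, -0.003]
wrist_force: [-0.3, 0.5, -2.0]
width: 0.149
grip_force: 119.2
```

Run:
```python
from workcell import bot
from h import *
np.set_printoptions(precision=4,suppress=True)
T=bot.read_camera("top")
im=T["pixels"].astype(int)
# orange lid frame pixels (left arm) range; bounding rows
h=cv2.cvtColor(T["pixels"],cv2.COLOR_RGB2HSV)
y=((h[...,0]>22)&(h[...,0]<32)&(h[...,1]>110)&(h[...,2]>190)).astype(np.uint8)
n,_,st,ce=cv2.connectedComponentsWithStats(y[100:200,240:350])
print([(list(a),c.round(1)) for a,c in zip(st[1:],ce[1:]) if a[4]>5])
o=((h[...,0]>6)&(h[...,0]<18)&(h[...,1]>110)&(h[...,2]>150))[100:200,240:350]
print(np.c_[np.arange(100,200),o.sum(1)][o.sum(1)>5].T)
# expected lid outlines (front edge upper/lower) at angles
d=np.array([np.cos(.135),np.sin(.135)]);nn=np.array([-d[1],d[0]]);hg=np.array([.598,.2243])+.112*d-.0*d
for th in(.8,1.,1.2,1.4,1.5):
    P=[(*(hg-d*(a*np.cos(th)-b*np.sin(th))),.085+a*np.sin(th)+b*np.cos(th)) for a,b in((.112,0),(.112,.008))]
    print(th,proj(T,P).ravel())
```

```text
[]
[[122 123 127 128]
 [  9   8   6   7]]
0.8 [296.2604 150.8565 295.8662 147.3868]
1.0 [295.0864 140.5419 294.6414 136.6377]
1.2 [293.8005 129.2756 293.3284 125.1438]
1.4 [292.4731 117.6724 292.0006 113.5462]
1.5 [291.8174 111.9509 291.355  107.9167]
```

The geometry and the top image both give about 1.2 rad. I'll push on another 18 mm.

{"op": "drive_tool", "data": {
  "increments": [
    {"delta_pos": [4, 0, -1], "turn": 0, "jaw": -1},
    {"delta_pos": [4, 0, -1], "turn": 0, "jaw": -1},
    {"delta_pos": [4, 0, 0], "turn": 0, "jaw": -1},
    {"delta_pos": [3, 0, 0], "turn": 0, "jaw": -1},
    {"delta_pos": [3, 0, 0], "turn": 0, "jaw": -1},
    {"delta_pos": [0, 0, 0], "turn": 0, "jaw": -1},
    {"delta_pos": [0, 0, 0], "turn": 0, "jaw": -1}
  ]
}}

```text
time: 13.3
tool_pos: [0.5731, 0.2226, 0.293]
tcp_rot: [-3.134, -0.223, -0.002]
wrist_force: [0.4, -0.5, -1.0]
width: 0.154
grip_force: 119.2
```

Run:
```python
from workcell import bot
from h import *
np.set_printoptions(precision=1,suppress=True,linewidth=200)
T=bot.read_camera("top");g=T["pixels"].astype(int)
for col in(270,278,312,320):
    print(col,[tuple(g[r,col]) [0:3] for r in range(100,160,3)].__str__().replace("np.int64",""))
d=np.array([np.cos(.135),np.sin(.135)]);nn=np.array([-d[1],d[0]]);hg=np.array([.598,.2243])+.112*d
for th in(1.2,1.4,1.5,1.6):
    P=[(*(hg-d*(a*np.cos(th)-b*np.sin(th))+n*nn),.085+a*np.sin(th)+b*np.cos(th)) for n in(.06,-.06) for a,b in((.112,0),(.112,.008))]
    print(th,proj(T,P).ravel())
```

```text
270 [((211), (133), (114)), ((210), (133), (114)), ((227), (176), (148)), ((232), (200), (166)), ((191), (164), (140)), ((102), (129), (124)), ((106), (140), (133)), ((110), (144), (139)), ((113), (150), (144)), ((115), (152), (146)), ((115), (154), (148)), ((118), (158), (152)), ((123), (164), (157)), ((132), (173), (166)), ((137), (178), (172)), ((135), (176), (170)), ((128), (168), (162)), ((120), (158), (152)), ((115), (150), (144)), ((110), (143), (138))]
278 [((228), (189), (160)), ((174), (136), (116)), ((173), (147), (124)), ((156), (137), (118)), ((102), (127), (121)), ((107), (139), (133)), ((109), (144), (138)), ((111), (148), (142)), ((114), (153), (146)), ((115), (155), (149)), ((118), (158), (151)), ((125), (165), (158)), ((130), (170), (165)), ((136), (178), (172)), ((135), (178), (171)), ((129), (169), (163)), ((119), (158), (152)), ((113), (150), (143)), ((110), (146), (140)), ((107), (139), (133))]
312 [((195), (202), (179)), ((103), (133), (127)), ((106), (140), (135)), ((110), (147), (141)), ((112), (150), (143)), ((113), (153), (147)), ((115), (155), (149)), ((11
[... 262 characters left out ...]
(122)), ((94), (120), (116))]
320 [((80), (94), (87)), ((80), (94), (87)), ((95), (121), (115)), ((108), (144), (138)), ((113), (151), (145)), ((115), (156), (151)), ((117), (159), (153)), ((124), (166), (160)), ((134), (175), (169)), ((138), (181), (174)), ((135), (176), (171)), ((125), (167), (160)), ((117), (157), (152)), ((111), (149), (143)), ((106), (143), (138)), ((104), (140), (134)), ((102), (134), (129)), ((98), (128), (123)), ((94), (121), (116)), ((92), (115), (110))]
1.2 [263.  132.7 262.4 128.5 324.5 126.  324.1 121.8]
1.4 [261.5 121.1 261.1 116.9 323.2 114.4 322.8 110.3]
1.5 [260.9 115.3 260.5 111.3 322.6 108.7 322.1 104.7]
1.6 [260.3 109.7 259.9 105.8 321.9 103.1 321.4  99.3]
```

{"op": "drive_tool", "data": {
  "increments": [
    {"delta_pos": [-10, 0, 0], "turn": 0, "jaw": -1},
    {"delta_pos": [-20, 0, 0], "turn": 0, "jaw": -1},
    {"delta_pos": [-20, 0, 0], "turn": 0, "jaw": -1},
    {"delta_pos": [-20, 0, 0], "turn": 0, "jaw": -1},
    {"delta_pos": [-20, 0, 0], "turn": 0, "jaw": -1},
    {"delta_pos": [-20, 0, 0], "turn": 0, "jaw": -1},
    {"delta_pos": [-20, 0, 0], "turn": 0, "jaw": -1},
    {"delta_pos": [0, 0, 0], "turn": 0, "jaw": -1}
  ]
}}

```text
time: 14.02
tool_pos: [0.4398, 0.2033, 0.2918]
tcp_rot: [3.133, 0.223, -0.007]
wrist_force: [-1.1, -0.3, -1.6]
width: 0.149
grip_force: 119.3
```

Run:
```python
from workcell import bot
from h import *
np.set_printoptions(precision=1,suppress=True,linewidth=200)
T=bot.read_camera("top");g=T["pixels"].astype(int);S=bot.read_camera("scene")
cv2.imwrite("pics/t6.png",T["pixels"][:,:,::-1]);cv2.imwrite("pics/s6.png",S["pixels"][:,:,::-1])
# orange mask difference vs lid-closed image
for n,c,x0,y0 in(("t",T,240,90),("s",S,290,90)):
    h=cv2.cvtColor(c["pixels"],cv2.COLOR_RGB2HSV)[y0:y0+110,x0:x0+100]
    m=(h[...,0]>5)&(h[...,0]<16)&(h[...,1]>125)&(h[...,2]>120)
    print(n,y0,"x0",x0);print("\n".join("".join("#" if v else "." for v in r) for r in m[0:90:2]))
d=np.array([np.cos(.135),np.sin(.135)]);nn=np.array([-d[1],d[0]]);hg=np.array([.598,.2243])+.112*d
for th in(1.2,1.4,1.6):
    P=[(*(hg-d*(a*np.cos(th)-b*np.sin(th))+n*nn),.085+a*np.sin(th)+b*np.cos(th)) for n in(.072,-.072) for a,b in((.112,0),(.112,.008))]
    print(th,proj(T,P).ravel(),proj(S,P).ravel())
```

```text
t 90 x0 240
....................................................................................................
....................................................................................................
....................................................................................................
....................................................................................................
....................................................................................................
....................................................................................................
....................................................................................................
....................................................................................................
....................................................................................................
....................................................................................................
..............................................................................
[... 7625 characters left out ...]
........................###################....###.........................####......
...........................................###############..####....................................
.................................................#############......................................
......................................................#######.......................................
1.2 [256.8 133.4 256.3 129.2 330.6 125.3 330.2 121.2] [309.5 108.8 311.  106.2 366.  125.4 367.5 122.6]
1.4 [255.3 121.7 254.9 117.6 329.4 113.7 328.9 109.6] [313.9 102.2 315.6 100.1 370.1 118.2 371.5 116. ]
1.6 [254.1 110.4 253.8 106.5 328.  102.5 327.5  98.6] [318.5  97.2 320.1  95.8 374.1 112.7 375.4 111.1]
```

The lid edge in both images fits about 1.43 rad, so it stands open by itself. I'll turn the knife back and lay it where it was.

{"op": "drive_tool", "data": {
  "increments": [
    {"delta_pos": [-5, 0, 0], "turn": -0.08, "jaw": -1},
    {"delta_pos": [0, 0, 0], "turn": -0.125, "jaw": -1},
    {"delta_pos": [0, 0, 0], "turn": -0.125, "jaw": -1},
    {"delta_pos": [0, 0, 0], "turn": -0.125, "jaw": -1},
    {"delta_pos": [0, 0, 0], "turn": -0.125, "jaw": -1},
    {"delta_pos": [0, 0, 0], "turn": -0.125, "jaw": -1},
    {"delta_pos": [0, 0, 0], "turn": -0.125, "jaw": -1},
    {"delta_pos": [0, 0, 0], "turn": -0.125, "jaw": -1}
  ],
  "grip_force": 40
}}

```text
time: 14.78
tool_pos: [0.4399, 0.2036, 0.2932]
tcp_rot: [2.676, 1.646, 0.002]
wrist_force: [-0.3, 0.6, -1.2]
width: 0.149
grip_force: 119.3
```

{"op": "drive_tool", "data": {
  "increments": [
    {"delta_pos": [0, 0, 0], "turn": -0.125, "jaw": -1},
    {"delta_pos": [0, 0, 0], "turn": -0.125, "jaw": -1},
    {"delta_pos": [0, 0, 0], "turn": -0.125, "jaw": -1},
    {"delta_pos": [0, 0, 0], "turn": -0.125, "jaw": -1},
    {"delta_pos": [0, 0, 0], "turn": -0.125, "jaw": -1},
    {"delta_pos": [-10, -3, 15], "turn": 0, "jaw": -1},
    {"delta_pos": [-10, -4, 20], "turn": 0, "jaw": -1},
    {"delta_pos": [-5, -3, 20], "turn": 0, "jaw": -1}
  ]
}}

```text
time: 15.45
tool_pos: [0.4341, 0.177, 0.2383]
tcp_rot: [2.046, 2.381, 0.004]
wrist_force: [-0.9, 0.6, -1.3]
width: 0.15
grip_force: 119.3
```

{"op": "drive_tool", "data": {
  "increments": [
    {"delta_pos": [0, 0, 20], "turn": 0, "jaw": -1},
    {"delta_pos": [0, 0, 8], "turn": 0, "jaw": -1},
    {"delta_pos": [0, 0, 4], "turn": 0, "jaw": -1},
    {"delta_pos": [0, 0, 3], "turn": 0, "jaw": -1},
    {"delta_pos": [0, 0, 3], "turn": 0, "jaw": -1},
    {"delta_pos": [0, 0, 0], "turn": 0, "jaw": -1}
  ]
}}

```text
time: 15.95
tool_pos: [0.4334, 0.1776, 0.2004]
tcp_rot: [2.047, 2.382, 0.002]
wrist_force: [-0.6, -0.6, -1.3]
width: 0.152
grip_force: 119.3
```

{"op": "drive_tool", "data": {
  "increments": [
    {"delta_pos": [0, 0, 2], "turn": 0, "jaw": -1},
    {"delta_pos": [0, 0, 2], "turn": 0, "jaw": -1},
    {"delta_pos": [0, 0, 2], "turn": 0, "jaw": -1},
    {"delta_pos": [0, 0, 0], "turn": 0, "jaw": -1}
  ]
}}

```text
time: 16.28
tool_pos: [0.4341, 0.1783, 0.1964]
tcp_rot: [2.048, 2.382, 0.005]
wrist_force: [-5.0, 3.1, 14.6]
width: 0.151
grip_force: 121.0
```

{"op": "drive_tool", "data": {
  "increments": [
    {"delta_pos": [0, 0, 2], "turn": 0, "jaw": -1},
    {"delta_pos": [0, 0, 2], "turn": 0, "jaw": -1},
    {"delta_pos": [0, 0, 2], "turn": 0, "jaw": -1},
    {"delta_pos": [0, 0, 0], "turn": 0, "jaw": -1}
  ]
}}

```text
time: 16.62
tool_pos: [0.4351, 0.178, 0.1903]
tcp_rot: [2.043, 2.381, 0.009]
wrist_force: [2.4, -0.6, 6.4]
width: 0.145
grip_force: 121.9
```

{"op": "drive_tool", "data": {
  "increments": [
    {"delta_pos": [0, 0, 2], "turn": 0, "jaw": -1},
    {"delta_pos": [0, 0, 2], "turn": 0, "jaw": -1},
    {"delta_pos": [0, 0, 2], "turn": 0, "jaw": -1},
    {"delta_pos": [0, 0, 0], "turn": 0, "jaw": -1}
  ]
}}

```text
time: 16.95
tool_pos: [0.4355, 0.1783, 0.1846]
tcp_rot: [2.044, 2.38, 0.01]
wrist_force: [1.6, 1.0, 8.8]
width: 0.15
grip_force: 123.3
```

{"op": "drive_tool", "data": {
  "increments": [
    {"delta_pos": [0, 0, 2], "turn": 0, "jaw": -1},
    {"delta_pos": [0, 0, 2], "turn": 0, "jaw": -1},
    {"delta_pos": [0, 0, 1], "turn": 0, "jaw": -1},
    {"delta_pos": [0, 0, 0], "turn": 0, "jaw": -1}
  ]
}}

```text
time: 17.28
tool_pos: [0.4353, 0.1784, 0.1794]
tcp_rot: [2.044, 2.381, 0.01]
wrist_force: [2.0, 3.8, 7.0]
width: 0.151
grip_force: 123.6
```

{"op": "drive_tool", "data": {
  "increments": [
    {"delta_pos": [0, 0, 0], "turn": 0, "jaw": -0.4},
    {"delta_pos": [0, 0, 0], "turn": 0, "jaw": -0.2},
    {"delta_pos": [0, 0, 0], "turn": 0, "jaw": 0},
    {"delta_pos": [0, 0, 0], "turn": 0, "jaw": 0.1},
    {"delta_pos": [0, 0, -5], "turn": 0, "jaw": 0.1},
    {"delta_pos": [0, 0, -15], "turn": 0, "jaw": 0.1},
    {"delta_pos": [0, 0, -30], "turn": 0, "jaw": 0.1},
    {"delta_pos": [0, 0, -30], "turn": 0, "jaw": 0.1}
  ]
}}

```text
time: 17.95
tool_pos: [0.4317, 0.1768, 0.2565]
tcp_rot: [-2.046, -2.381, 0.006]
wrist_force: [0.4, 0.1, -0.0]
width: 0.551
grip_force: 0.0
```

{"op": "drive_tool", "data": {
  "increments": [
    {"delta_pos": [0, 0, -30], "turn": 0, "jaw": 0.1},
    {"delta_pos": [-10, 0, -30], "turn": 0, "jaw": 0.1},
    {"delta_pos": [-30, 0, -20], "turn": 0, "jaw": 0.1},
    {"delta_pos": [-30, 0, 0], "turn": 0, "jaw": 0.1},
    {"delta_pos": [-30, 0, 0], "turn": 0, "jaw": 0.1},
    {"delta_pos": [-30, 0, 0], "turn": 0, "jaw": 0.1},
    {"delta_pos": [0, 0, 0], "turn": 0, "jaw": 0.1}
  ]
}}

```text
time: 18.53
tool_pos: [0.4526, 0.0451, 0.3374]
tcp_rot: [2.05, 2.378, -0.002]
wrist_force: [0.0, 0.6, 0.8]
width: 0.551
grip_force: 0.0
```

Run:
```python
from workcell import bot
from h import *
np.set_printoptions(precision=4,suppress=True,linewidth=200)
for n,z0 in(("top",240),("scene",225)):
    c=bot.read_camera(n);h=cv2.cvtColor(c["pixels"],cv2.COLOR_RGB2HSV);cv2.imwrite(f"pics/{n}f.png",c["pixels"][:,:,::-1])
    m=((h[...,1]<40)&(h[...,2]>170)).astype(np.uint8)
    k,_,st,ce=cv2.connectedComponentsWithStats(m[200:300,200:400])
    print(n,[(a+[200,200,0,0,0],b+200) for a,b in zip(st[1:],ce[1:]) if a[4]>30])
    r0=cv2.imread(f"pics/{n}0.png");
    h0=cv2.cvtColor(r0,cv2.COLOR_BGR2HSV);m0=((h0[...,1]<40)&(h0[...,2]>170)).astype(np.uint8)
    k,_,st,ce=cv2.connectedComponentsWithStats(m0[200:300,200:400])
    print(" start",[(a+[200,200,0,0,0],b+200) for a,b in zip(st[1:],ce[1:]) if a[4]>30])
    o=(h[...,0]>5)&(h[...,0]<16)&(h[...,1]>125)&(h[...,2]>120);y,x=np.nonzero(o[90:125,240:390]);print("lid strip",x.min()+240,x.max()+240,y.min()+90,y.max()+90)
    # static change check around stamps & case lower/front
    for nm,b in({"top":{"stamps":(205,135,245,198)},"scene":{"stamps":(255,135,300,182),"case low":(318,175,352,202)}}[n]).items():
        x0,y0,x1,y1=b;df=abs(r0[y0:y1,x0:x1].astype(int)-c["pixels"][y0:y1,x0:x1,::-1]);print(nm,df.mean(),(df.max(2)>50).sum())
print(bot.read_state()["time"])
```

```text
top [(array([244, 200,  12,   8,  69]), array([249.058 , 202.6957])), (array([330, 200,  13,  14, 127]), array([336.0157, 206.7717])), (array([221, 202,   8,  11,  64]), array([224.4219, 207.1406])), (array([303, 208,  13,  12,  92]), array([309.2826, 213.8587])), (array([275, 214,  14,  14, 138]), array([282.0725, 220.6594])), (array([249, 221,  13,  14, 138]), array([255.1014, 227.6812])), (array([255, 235,  67,  27, 725]), array([288.2041, 250.4166])), (array([371, 252,  12,  10,  79]), array([376.4937, 256.3671])), (array([234, 256,   6,  13,  59]), array([236.5424, 261.8136])), (array([288, 269,  14,  15, 146]), array([294.6438, 275.8767])), (array([261, 277,  13,  13, 127]), array([266.9291, 283.1575])), (array([377, 276,  12,  10,  85]), array([382.6588, 280.3882])), (array([240, 284,   6,  11,  51]), array([242.5294, 288.9216]))]
 start [(array([282, 215,   6,  11,  39]), array([284.9231, 220.5128])), (array([310, 236,  12,  10,  55]), array([316.4   , 240.0909])), (array([268, 242,  46,  21, 496]), array([291.5524, 254.0323])), (array([293, 270,   8,  11,  62]), array([296.4839, 275.1935]))]
lid strip 257 328 109 119
stamps 6.117724867724868 0
scene [(array([248, 221,  41,  22, 344]), array([268.7413, 230.782 ])), (array([257, 249,  10,  11,  40]), array([261.35, 253.85]))]
 start [(array([250, 224,  41,  22, 330]), array([270.2152, 233.8182]))]
lid strip 316 335 101 107
stamps 9.333333333333334 27
case low 17.795570079883806 179
18.6333
```

```bash
python3 -c "
from workcell import bot
print(bot.finish_job())"
```

```text
the job is handed in; nothing more can be done
None
```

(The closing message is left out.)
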